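# Set the bench block into the corner of the sloped work rest

## Task

Pick up the low, plain steel bench block and lay it gently on the sloped face of the wooden work rest, holding it at the slope's angle so that it neither drops nor slaps down, with its long side along the low ledge. Then push it down against the ledge and sideways against the side stop until it sits square and flush in their corner, and let go. Leave the other things on the bench where they are.

Things in the scene. Friction and masses are not known exactly. Their poses are not given: they have to be found in the camera images.
- bench_block: Plain bright steel block, 95 (its x) x 45 (its y) x 20 mm (its z), about 0.6 kg, without holes or hollows, loose, lying flat on the bench among other blocks. Origin: centre of its underside.
- block_center (a point): Centre of the steel bench block; axes as the block's.
- rest: Fixed wooden work rest: a brown board 140 mm long up the slope, 160 mm wide and 14 mm thick, inclined 30 degrees, on a 150 x 150 mm base. Origin: centre of the base's underside on the bench; x level, from the low edge to the high edge; y level, to the side that has the stop; z up. The board's low edge is about 30 mm and its high edge about 100 mm above the bench.
- rest_corner (a point): Inner corner on the rest's sloped face where ledge and side stop meet: x up the slope along the stop's inner face, y along the ledge's inner face and out through the stop, z square off the face. Ledge (x -12 to 0 mm, full width) and stop (y 0 to 12 mm, full length) are metal strips 10 mm high. Free face: x 0 to 128, y 0 to -148 mm. The block goes with a long side at x = 0 and an end at y = 0.
- doming_block: Bystander: steel cube-like block 50 x 50 x 45 mm with round hollows on top; origin at the centre of its underside.
- wood_block: Bystander: dark wooden block 70 x 50 x 34 mm with three holes on top; origin at the centre of its underside.
- offcut: Bystander: brass strip 60 x 18 x 6 mm beside the rest; origin at the centre of its underside.
- spool: Bystander: upright wooden spool, 42 mm wide, 40 mm high, behind the rest; origin at the centre of its underside.
- pliers: Bystander: pliers 160 mm long, 16 mm high, lying flat; origin near the pivot, on the bench, jaws to +x.
- bowl: Bystander: white ceramic bowl, 100 mm wide, 45 mm high; origin under its centre.
- jar: Bystander: clear jar with a steel lid, 68 mm wide, 75 mm high; origin under its centre.
Mind the look-alikes: they are no part of the job. Of the things that look like the bench_block, take the one that is farthest from the robot's base at the start.

How it is judged:
At the end, for the whole second after the job is handed in: The bench block lies flat (within 3.4 degrees) on the sloped face, long side along the ledge, square within 2.3 degrees, with gaps of less than 3 mm to the ledge and to the side stop at its middle, released and at rest; the other things still where they were (x of block_center in the frame of rest_corner between 0.0205 and 0.0255 m and y of block_center in the frame of rest_corner between -0.0505 and -0.0455 m and z of block_center in the frame of rest_corner between 0.007 and 0.013 m and angle between the x axis of bench_block and the y axis of rest_corner, either way round below 0.04 rad and angle between the z axis of bench_block and the z axis of rest_corner, either way round below 0.06 rad and linear speed of bench_block below 0.01 m/s and contact force between bench_block and the fingers below 0.1 N); the robot touches nothing.
It fails at once if the bench block is dropped (let go, it falls faster than 0.35 m/s, that is some 6 mm) (linear speed of bench_block above 0.35 m/s and contact force between bench_block and the fingers below 0.5 N).
It fails at once if at the rest, the bench block slaps or tips over instead of being laid down with its own tilt matched to the slope (turns faster than 5 rad/s) (distance between block_center and rest_corner below 0.12 m and angular speed of bench_block above 5 rad/s).
It fails at once if another thing on the bench is moved more than 25 mm (distance of any of doming_block, wood_block, offcut, spool, pliers, bowl, jar from where it was at the start of the episode above 0.025 m).
It also fails if it takes over 59 s, if anything falls off the work surface, if the arm or the gripper's body presses on something with over 40 N, if the wrist force passes 120 N, or if a joint passes its speed limit or range.

## Robot

A 7-joint arm with a two-finger parallel gripper is mounted at the origin on the work surface. World frame = base frame: x ahead of the robot, y to its left, z up, the work surface at z = 0. Lengths are in m, angles in rad, forces in N, time in s.
With the tool pointing down it reaches from about 0.425 to 1.025 m from the base axis. Payload 9.4 kg.
Tool frame: the origin (TCP) lies between the finger pads; the fingertips stand 19 mm ahead of it and the grasp point (between the pads) is the TCP; z points along the fingers, y is the line along which they close (so a half turn about z gives the same grasp; the last joint's range is limited). The gripper opens to 93 mm and grips with 3 to 60 N. Pads are 15 mm wide; open, the fingers measure 128 mm over their backs; the gripper's body (75 mm by 188 mm) begins 65 mm behind the grasp point.
Start: joints at [1.21, 0.599, -0.003, 1.599, 0.002, 0.943, -0.08], TCP at [0.203, -0.696, 0.238] pointing down, gripper open.
Joint ranges: [-2.57, 2.57], [-0.35, 1.97], [-1.29, 1.29], [0.11, 2.56], [-1.05, 4.19], [0.11, 1.86], [-2.63, 2.63]. Speed limits (rad/s): [2.22, 2.22, 3.01, 3.01, 3.14, 3.14, 3.14].

## Interface

Orientations are given as a 3x3 rotation matrix whose columns are the frame's x, y, z axes.
In Python, from workcell import monitor, capture, camera_model, ctrl gives the robot as it stands. The module is installed in compiled form; this text tells all that it offers.
- The arm moves only by the tool jog_arm, never from a script. Its arguments are lists of equal length, an entry for each row: "travel": the shift along the world's x, y, z in units of 25 mm (1.0 is 25 mm), a list of three; "dr": the turn, a rotation vector about the world's x, y, z in units of 5 degrees (1.0 is 5 degrees), a list of three; "claw": the opening in per cent of the stroke, from 0 (shut) to 100 (fully open). In form: {"travel": [[dx, dy, dz], ...], "dr": [[rx, ry, rz], ...], "claw": [claw, ...]}. A call has 1 to 5 rows; each row shifts and turns the commanded pose from where the row before left it; what a row does not reach is not made up. A row lasts 1/8 s, in which the tool goes at most 62.5 mm and 10.7 degrees, less where a joint would pass 70% of its speed; a pose out of reach is approached as far as the arm can. A call is refused whole if a number of a shift passes 1 or a number of a turn 1, either way. A call with a gripper value outside its range is refused whole. The fingers move at their own pace and stop on an object; the grip force is fixed at half the most. Time passes only in rows, so rows that do not move let the fingers close. It gives the time, the measured TCP pose, the force, the opening and the grip force at its end, in the units of the state.
- monitor.observe(): the state, without advancing time (a new reading comes with each control period).
- capture(name): name is "side" or "top" or "wrist"; returns the picture (420x560x3 uint8, blue, green, red); there is no depth.
- camera_model(name): a dict with "camera_matrix" (3x3 intrinsics, pixels), "k1" (the pictures are not rectified: a ray, as slopes to the right and down, at radius r is drawn at 1 + k1 r^2 times it, then the intrinsics apply), "view" (4x4, takes a point from world to camera coordinates); the wrist camera has in their place "T_tool_cam" (4x4, takes a point from camera to tool coordinates, whose origin is the TCP and whose axes are the flange's). Camera axes: x right, y down, z forward; pixel columns grow to the right and rows downward; lengths in m; the calibration is good to about 2 mm. A picture is of the moment at which its call begins: read the wrist's pose just before it. camera_model takes no time and is no camera call.
- ctrl.close_job(): hands the job in; it is judged then, once.
The state is a dict: "time": time; "joints": joint angles; "joint_velocities": joint speeds; "joint_torque": joint torques, N m; "tool_pos": TCP position; "orientation": TCP orientation; "force": force on the tool from outside, world axes, zero at the start; "torque": the same for the moment, N m; "grip_width": opening from 0.0 (shut) to 1.0 (fully open); "grasp_force": force on a finger pad.
Only numpy, scipy, OpenCV 4.12 (cv2) and the standard library are available. Lean on these libraries where they do the work, as an engineer would, in place of code of your own. Each camera call takes 0.05 s, during which the arm holds its last target. There are 200 camera calls.

## Working session

There is one attempt and no reset: what is moved stays moved. The work goes in short steps, Python scripts to look and compute and a tool call to move; the robot and the scene stay as the last step left them, time stands still between calls to the robot, and variables do not carry over. Pictures are saved under pics/ and viewed, at most 10 in all, crops included, and the job is handed in when it is done.

Besides the shell and the picture viewer there is one more tool, called after "Emit:" as a command line: name --argument value ..., lists and objects as JSON in quotes. jog_arm: Moves the arm, as the interface text tells. Its arguments: {"type":"object","properties":{"travel":{"type":"array","items":{"type":"array","items":{"type":"number"}}},"dr":{"type":"array","items":{"type":"array","items":{"type":"number"}}},"claw":{"type":"array","items":{"type":"number"}}},"required":["travel","dr","claw"]}

```bash
mkdir -p pics
cat > h.py <<'E'
import numpy as np, cv2
from workcell import monitor, capture, camera_model, ctrl
def cam(name, st=None):
    m=camera_model(name); K=np.array(m["camera_matrix"]); k1=m["k1"]
    if "view" in m: T=np.linalg.inv(np.array(m["view"]))
    else:
        st=st or monitor.observe(); W=np.eye(4); W[:3,:3]=np.array(st["orientation"]); W[:3,3]=st["tool_pos"]; T=W@np.array(m["T_tool_cam"])
    return K,k1,T
def ray(c,uv):
    K,k1,T=c; d=np.array([k1,0,0,0],float)
    p=cv2.undistortPoints(np.array(uv,float).reshape(-1,1,2),K,d).reshape(-1,2)
    return T[:3,3], np.c_[p,np.ones(len(p))]@T[:3,:3].T
def onz(c,uv,z):
    o,d=ray(c,uv); return o+d*((z-o[2])/d[:,2])[:,None]
def proj(c,P):
    K,k1,T=c; V=np.linalg.inv(T)
    return cv2.projectPoints(np.array(P,float).reshape(-1,1,3),cv2.Rodrigues(V[:3,:3])[0],V[:3,3],K,np.array([k1,0,0,0],float))[0].reshape(-1,2)
E
python3 - <<'E'
from h import *
s=monitor.observe(); print(s)
for n in("top","side"):
    cv2.imwrite(f"pics/{n}0.png",capture(n)); c=cam(n); print(n,c[0].round(1).tolist(),c[1],c[2].round(3).tolist())
    cv2.imwrite(f"pics/{n}0x.png",cv2.resize(cv2.imread(f"pics/{n}0.png"),(800,600),interpolation=cv2.INTER_CUBIC))
print(np.array(camera_model("wrist")["T_tool_cam"]).round(3).tolist())
E
```

```text
{'time': 0.0, 'joints': array([ 1.21029322,  0.60014159, -0.00253783,  1.60011967,  0.00181262,
        0.94290525, -0.07979609]), 'joint_velocities': array([-9.33725072e-05,  8.20765094e-04,  7.06038804e-05, -1.65256059e-03,
        2.45959547e-03, -2.13158172e-04,  6.68451602e-05]), 'joint_torque': array([-7.12865312e-04, -7.65075445e+01,  1.49657674e+00, -2.52357656e+01,
       -5.23937470e-02,  1.67334813e-02,  2.05680321e-04]), 'tool_pos': array([ 0.20285663, -0.69556433,  0.23675178]), 'orientation': array([[ 9.59979131e-01,  2.80070922e-01, -5.88893276e-04],
       [ 2.80071497e-01, -9.59978038e-01,  1.45745388e-03],
       [-1.57134161e-04, -1.56405753e-03, -9.99998765e-01]]), 'force': array([-0.33033133, -0.53426375,  0.21085838]), 'torque': array([ 0.05986561,  0.00607782, -0.04217317]), 'grasp_force': 0.0, 'grip_width': 0.9996150023352619}
top [[413.4, 0.0, 276.4], [0.0, 413.4, 207.0], [0.0, 0.0, 1.0]] -0.014510005004559207 [[-0.009, -0.988, 0.157, 0.44], [-1.0, 0.005, -0.027, 0.004], [0.026, -0.157, -0.987, 0.987], [0.0, 0.0, 0.0, 1.0]]
side [[510.0, 0.0, 273.2], [0.0, 510.0, 211.2], [0.0, 0.0, 1.0]] -0.16571255872708346 [[-0.884, -0.335, 0.326, 0.174], [-0.467, 0.609, -0.642, 0.739], [0.016, -0.719, -0.694, 0.888], [0.0, 0.0, 0.0, 1.0]]
[[0.001, -0.97, -0.241, 0.065], [1.0, 0.001, 0.002, 0.0], [-0.001, -0.241, 0.97, -0.146], [0.0, 0.0, 0.0, 1.0]]
```

View pics/top0x.png

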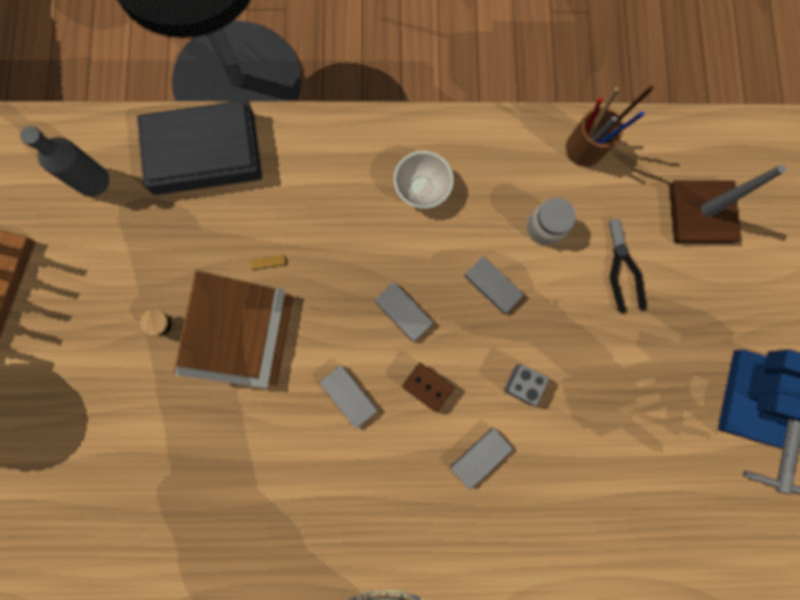

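View pics/side0x.png

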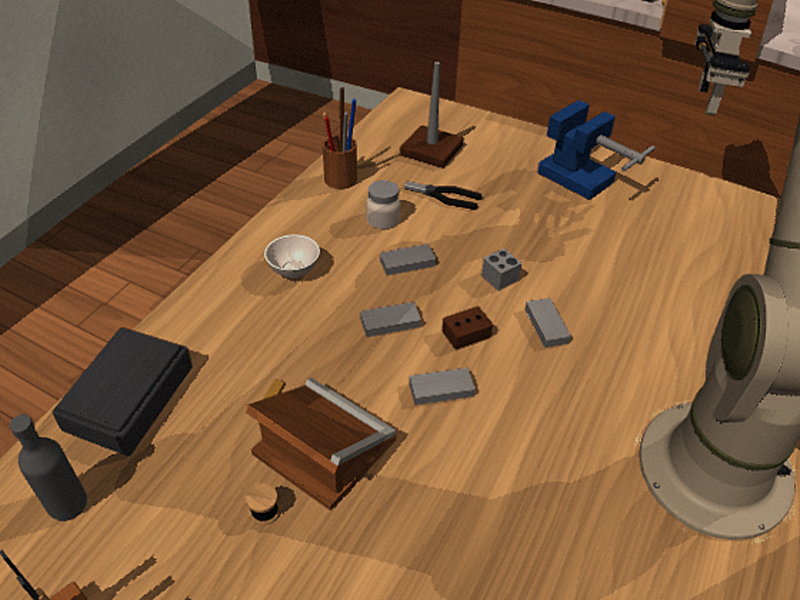

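Run:
```python
from h import *
t=cv2.imread("pics/top0.png"); hsv=cv2.cvtColor(t,cv2.COLOR_BGR2HSV); c=cam("top")
m=((hsv[...,1]<60)&(hsv[...,2]>90)).astype(np.uint8); m[:, :]=cv2.morphologyEx(m,cv2.MORPH_OPEN,np.ones((3,3)))
for k in cv2.findContours(m,cv2.RETR_EXTERNAL,cv2.CHAIN_APPROX_NONE)[0]:
    if cv2.contourArea(k)<300 or k[:,0,1].min()<100: continue
    P=onz(c,k.reshape(-1,2),0.02)[:,:2]; r=cv2.minAreaRect((P*1000).astype(np.float32))
    print(k.reshape(-1,2).mean(0).round(),np.round(r[0],1),np.round(r[1],1),round(r[2],1),"dist",round(float(np.hypot(*r[0]))))
a=cv2.resize(t[180:280,110:210],(400,400),interpolation=cv2.INTER_CUBIC)
s=cv2.imread("pics/side0.png"); b=cv2.resize(s[255:365,170:280],(400,400),interpolation=cv2.INTER_CUBIC)
cv2.imwrite("pics/rest.png",np.hstack([a,b]))
```

```text
[337. 320.] [ 330.6 -157.7] [47.3 94.9] 41.3 dist 366
[548. 325.] [ 328.7 -635.8] [ 85.4 113.7] 83.5 dist 716
[244. 277.] [429.9  54.6] [95.1 45.6] 38.7 dist 433
[172. 248.] [536.4 246.2] [149.6 163.5] 80.6 dist 590
[282. 218.] [567.7 -35.9] [93.8 45.3] 44.2 dist 569
[345. 199.] [ 611.9 -187.7] [92.9 44.9] 45.0 dist 640
[385. 156.] [ 721.9 -291.3] [63.6 88.5] 44.4 dist 778
[296. 126.] [795.6 -73.7] [100.7 100.2] 89.5 dist 799
```

View pics/rest.png

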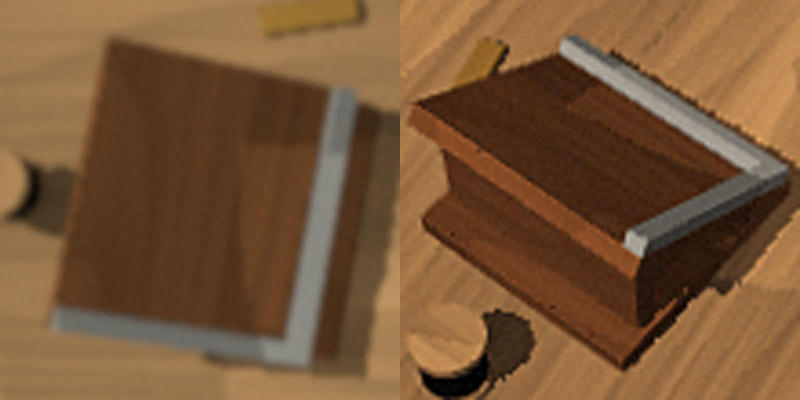

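```bash
cat > rest.py <<'E'
from h import *
from scipy.optimize import least_squares
from scipy.spatial.transform import Rotation as R
M=np.array([[-12,12,10],[-12,-148,10],[128,12,10],[128,-148,0],[0,0,10.]])/1000
T=np.array([[309,366],[355,92],[52,330],[107,38],[287,338]])/4+[110,180]-.375
S=np.array([[389,170],[177,35],[247,235],[10,105],[350,168]])/3.636+[170,255]-.36
ct,cs=cam("top"),cam("side")
X=[]
for a,b in zip(T,S):
    A=[];y=[]
    for c,p in((ct,a),(cs,b)):
        o,d=ray(c,p); d=d[0]/np.linalg.norm(d[0]); Q=np.eye(3)-np.outer(d,d); A.append(Q); y.append(Q@o)
    x,r,_,_=np.linalg.lstsq(np.vstack(A),np.hstack(y),rcond=None); X.append(x); print((x*1000).round(1),(np.sqrt(r)*1000).round(1))
# pose: yaw, position, slope known 30 deg
def F(p):
    x=np.array([np.cos(p[0])*np.cos(np.pi/6),np.sin(p[0])*np.cos(np.pi/6),.5]); y=np.array([-np.sin(p[0]),np.cos(p[0]),0])
    return np.c_[x,y,np.cross(x,y)],np.array(p[1:])
def res(p): Rm,t=F(p); P=M@Rm.T+t; return np.r_[(proj(ct,P)-T).ravel(),(proj(cs,P)-S).ravel()]
s=least_squares(res,[1.5,.47,.19,.05],loss="soft_l1"); Rm,t=F(s.x)
print(np.degrees(s.x[0]),(s.x[1:]*1000).round(1)); print(res(s.x).reshape(2,-1,2).round(1).tolist())
E
python3 rest.py
```

```text
[444.7 182.1  35.1] [0.3]
[600.5 158.3  39.4] [1.3]
[463.8 301.5 112.2] [0.3]
[622.  284.1  98.9] [0.5]
[461.6 194.3  40.3] [1.6]
81.04623207180609 [459.  196.8  34.6]
[[[-0.8, 0.0], [0.2, -0.5], [-0.0, 0.3], [0.3, -0.3], [0.6, 1.0]], [[-0.4, -0.2], [-1.3, 0.2], [-0.4, 2.3], [0.2, -0.2], [2.6, -1.0]]]
```

Emit:
jog_arm --travel '[[0.8,1,0],[0.8,1,0],[0.8,1,0],[0.8,1,0],[0.8,1,0]]' --dr '[[0,0,0.3],[0,0,0.3],[0,0,0.3],[0,0,0.3],[0,0,0.3]]' --claw '[100,100,100,100,100]'

```text
time: 0.72
tool_pos: [0.3035, -0.5699, 0.2373]
orientation: [[0.915, 0.404, -0.0], [0.404, -0.915, 0.001], [-0.0, -0.001, -1.0]]
force: [0.5, -0.7, -0.2]
grip_width: 1.0
grasp_force: 0.0
```

Emit:
jog_arm --travel '[[0.8,1,0],[0.8,1,0],[0.8,1,0],[0.8,1,0],[0.8,1,0]]' --dr '[[0,0,0.3],[0,0,0.3],[0,0,0.3],[0,0,0.3],[0,0,0.3]]' --claw '[100,100,100,100,100]'

```text
time: 1.35
tool_pos: [0.4034, -0.445, 0.2373]
orientation: [[0.854, 0.52, -0.0], [0.52, -0.854, 0.0], [-0.0, -0.001, -1.0]]
force: [0.5, -0.2, 0.2]
grip_width: 1.002
grasp_force: 0.0
```

Emit:
jog_arm --travel '[[0.8,1,0],[0.8,1,0],[0.8,1,0],[0.8,1,0],[0.8,1,0]]' --dr '[[0,0,0.3],[0,0,0.3],[0,0,0.3],[0,0,0.3],[0,0,0.3]]' --claw '[100,100,100,100,100]'

```text
time: 1.98
tool_pos: [0.5034, -0.3201, 0.2374]
orientation: [[0.779, 0.627, -0.001], [0.627, -0.779, 0.0], [-0.0, -0.0, -1.0]]
force: [-0.0, -0.4, -1.1]
grip_width: 0.996
grasp_force: 0.0
```

Emit:
jog_arm --travel '[[0.8,1,0],[0.8,1,0],[0.8,1,0],[0.8,1,0],[0.8,0.8,0]]' --dr '[[0,0,0.3],[0,0,0.3],[0,0,0.3],[0,0,0.3],[0,0,0]]' --claw '[100,100,100,100,100]'

```text
time: 2.6
tool_pos: [0.6034, -0.1998, 0.2373]
orientation: [[0.709, 0.705, -0.001], [0.705, -0.709, 0.0], [-0.0, -0.001, -1.0]]
force: [0.4, -0.5, 0.3]
grip_width: 1.001
grasp_force: 0.0
```

```bash
cat > wb.py <<'E'
from h import *
st=monitor.observe(); im=capture("wrist"); c=cam("wrist",st)
hsv=cv2.cvtColor(im,cv2.COLOR_BGR2HSV)
m=((hsv[...,1]<60)&(hsv[...,2]>90)).astype(np.uint8); m=cv2.morphologyEx(m,cv2.MORPH_OPEN,np.ones((3,3)))
for k in cv2.findContours(m,cv2.RETR_EXTERNAL,cv2.CHAIN_APPROX_NONE)[0]:
    if cv2.contourArea(k)<1500: continue
    P=onz(c,k.reshape(-1,2),0.02)[:,:2]; r=cv2.minAreaRect((P*1000).astype(np.float32))
    print(k.reshape(-1,2).mean(0).round(),np.round(r[0],1),np.round(r[1],1),round(r[2],1))
print(proj(c,[st["tool_pos"]]),st["joints"].round(2))
cv2.imwrite("pics/w1.png",im)
E
python3 wb.py
```

```text
[441. 181.] [ 726.  -304.9] [68.3 67.7] 52.1
[281. 178.] [ 612.3 -187.1] [92.3 43.8] 44.9
[138. 101.] [567.3 -35.7] [93.4 43.6] 42.9
[[284.21673295 281.60347718]] [ 0.35  0.5  -0.17  1.81  0.11  0.85 -0.67]
```

View pics/w1.png

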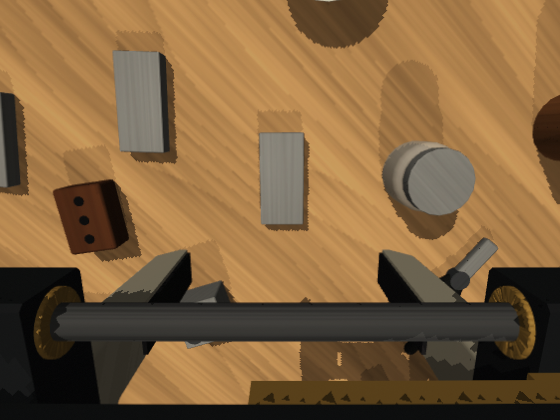

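Emit:
jog_arm --travel '[[0.35,0.5,-1],[0,0,-1],[0,0,-1],[0,0,-1],[0,0,-1]]' --dr '[[0,0,0],[0,0,0],[0,0,0],[0,0,0],[0,0,0]]' --claw '[85,85,85,85,85]'

```text
time: 3.28
tool_pos: [0.6115, -0.1886, 0.1115]
orientation: [[0.71, 0.704, -0.001], [0.704, -0.71, 0.0], [-0.0, -0.0, -1.0]]
force: [0.8, 0.4, -0.4]
grip_width: 0.848
grasp_force: 0.0
```

Emit:
jog_arm --travel '[[0,0,-1],[0,0,-1],[0,0,-0.7],[0,0,-0.5],[0,0,0]]' --dr '[[0,0,0],[0,0,0],[0,0,0],[0,0,0],[0,0,0]]' --claw '[85,85,85,85,85]'

```text
time: 3.9
tool_pos: [0.6114, -0.1884, 0.0319]
orientation: [[0.71, 0.704, -0.001], [0.704, -0.71, 0.0], [-0.001, -0.001, -1.0]]
force: [-0.4, -0.1, -0.6]
grip_width: 0.853
grasp_force: 0.0
```

Emit:
jog_arm --travel '[[0,0,0],[0,0,0],[0,0,0],[0,0,0],[0,0,0]]' --dr '[[0,0,0],[0,0,0],[0,0,0],[0,0,0],[0,0,0]]' --claw '[40,30,20,10,0]'

```text
time: 4.53
tool_pos: [0.6116, -0.1883, 0.0329]
orientation: [[0.71, 0.704, -0.0], [0.704, -0.71, 0.0], [-0.0, -0.0, -1.0]]
force: [-1.2, 1.2, 4.5]
grip_width: 0.475
grasp_force: 30.0
```

Emit:
jog_arm --travel '[[0,0,0.4],[0,0,0.8],[0,0,1],[0,0,1],[0,0,1]]' --dr '[[0,0,0],[0,0,0],[0,0,0],[0,0,0],[0,0,0]]' --claw '[0,0,0,0,0]'

```text
time: 5.15
tool_pos: [0.6116, -0.1886, 0.1396]
orientation: [[0.71, 0.704, 0.0], [0.704, -0.71, -0.0], [0.0, 0.0, -1.0]]
force: [-0.1, -0.0, -5.2]
grip_width: 0.479
grasp_force: 30.0
```

Emit:
jog_arm --travel '[[0,0,1],[0,0,1],[0,0,0.8],[0,0,0],[0,0,0]]' --dr '[[0,0,0],[0,0,0],[0,0,0],[0,0,-0.4],[0,0,-0.45]]' --claw '[0,0,0,0,0]'

```text
time: 5.78
tool_pos: [0.6111, -0.1885, 0.2074]
orientation: [[0.762, 0.647, -0.001], [0.647, -0.762, 0.0], [-0.0, -0.0, -1.0]]
force: [0.2, -0.7, -5.6]
grip_width: 0.478
grasp_force: 30.0
```

Emit:
jog_arm --travel '[[-0.1,0.4,0],[-0.2,0.8,0],[-0.25,1,0],[-0.25,1,0],[-0.25,1,0]]' --dr '[[0,0,-0.5],[0,0,-0.6],[0,0,-0.7],[0,0,-0.7],[0,0,-0.7]]' --claw '[0,0,0,0,0]'

```text
time: 6.4
tool_pos: [0.5846, -0.0826, 0.2065]
orientation: [[0.911, 0.412, -0.002], [0.412, -0.911, 0.0], [-0.002, -0.001, -1.0]]
force: [0.2, 0.5, -5.3]
grip_width: 0.475
grasp_force: 30.0
```

Emit:
jog_arm --travel '[[-0.25,1,0],[-0.25,1,0],[-0.25,1,0],[-0.25,1,0],[-0.25,1,0]]' --dr '[[0,0,-0.7],[0,0,-0.7],[0,0,-0.7],[0,0,-0.7],[0,0,-0.7]]' --claw '[0,0,0,0,0]'

```text
time: 7.02
tool_pos: [0.5534, 0.0423, 0.2067]
orientation: [[0.993, 0.119, -0.002], [0.119, -0.993, -0.0], [-0.002, 0.0, -1.0]]
force: [0.3, 0.5, -4.9]
grip_width: 0.476
grasp_force: 30.0
```

Emit:
jog_arm --travel '[[-0.25,1,0],[-0.25,1,0],[-0.25,1,0],[-0.25,1,0],[-0.2,0.8,0]]' --dr '[[0,0,-0.7],[0,0,-0.7],[0,0,-0.7],[0,0,-0.7],[0,0,-0.9]]' --claw '[0,0,0,0,0]'

```text
time: 7.65
tool_pos: [0.5233, 0.1626, 0.2067]
orientation: [[0.979, -0.202, -0.002], [-0.202, -0.979, -0.0], [-0.001, 0.001, -1.0]]
force: [0.3, -0.3, -4.9]
grip_width: 0.474
grasp_force: 30.0
```

```bash
python3 -c "
from h import *
s=monitor.observe();print(s['joints'].round(2),s['tool_pos'],s['orientation'].round(3))"
```

```text
[-0.48  0.43  0.1   2.04 -0.07  0.68 -2.11] [0.52331801 0.16258914 0.2067324 ] [[ 0.979 -0.202 -0.002]
 [-0.202 -0.979 -0.   ]
 [-0.001  0.001 -1.   ]]
```

Emit:
jog_arm --travel '[[0,0,0],[0,0,0],[0,0,0],[0,0,0],[0,0,0]]' --dr '[[0,0,0.54],[0.7,-0.11,0],[0.7,-0.11,0],[0.7,-0.11,0],[0.7,-0.11,0]]' --claw '[0,0,0,0,0]'

```text
time: 8.28
tool_pos: [0.5242, 0.16, 0.2071]
orientation: [[0.988, -0.147, 0.038], [-0.152, -0.958, 0.243], [0.001, -0.245, -0.969]]
force: [-0.3, -0.5, -5.1]
grip_width: 0.479
grasp_force: 30.0
```

Emit:
jog_arm --travel '[[0,0.2,0],[0,0.4,0],[-0.1,0.3,0],[-0.1,0,0],[-0.1,0,0]]' --dr '[[0.7,-0.11,0],[0.7,-0.11,0],[0.7,-0.11,0],[0.7,-0.11,0],[0.33,-0.05,0]]' --claw '[0,0,0,0,0]'

```text
time: 8.9
tool_pos: [0.5167, 0.1816, 0.2067]
orientation: [[0.988, -0.132, 0.078], [-0.154, -0.856, 0.494], [0.002, -0.5, -0.866]]
force: [-0.7, -0.0, -5.6]
grip_width: 0.481
grasp_force: 30.0
```

```bash
cat > rel.py <<'E'
from h import *
s=monitor.observe()
a=np.radians(81.05); x=np.array([np.cos(a)*3**.5/2,np.sin(a)*3**.5/2,.5]); y=np.array([-np.sin(a),np.cos(a),0]); Rc=np.c_[x,y,np.cross(x,y)]
c=np.array([.459,.1968,.0346])
if __name__=="__main__":
    print("t",s["time"],"joints",s['joints'].round(2),"tcp in corner mm",(Rc.T@(s['tool_pos']-c)*1000).round(1)); print((Rc.T@s['orientation']).round(3)); print("force in corner",(Rc.T@s["force"]).round(1))
    print(Rc.round(3))
E
python3 rel.py
```

```text
t 8.9 joints [ 0.2   0.48 -0.5   2.17 -0.68  0.42 -1.35] tcp in corner mm [ 80.9 -59.4 152.1]
[[ 0.002 -1.     0.   ]
 [-1.    -0.002 -0.   ]
 [ 0.    -0.    -1.   ]]
force in corner [-2.9  0.7 -4.8]
[[ 0.135 -0.988 -0.078]
 [ 0.855  0.156 -0.494]
 [ 0.5    0.     0.866]]
```

Run:
```python
from rel import *
st=monitor.observe(); im=capture("wrist"); k=cam("wrist",st)
M=np.array([[-12,12,10],[-12,-148,10],[128,12,10],[128,-148,0],[0,0,10.],[0,-148,10],[0,-148,0],[0,0,0],[128,0,10],[-12,-148,0]])/1000
p=proj(k,M@Rc.T+c); print(p.round(0).tolist())
for q in p: cv2.drawMarker(im,tuple(int(v) for v in q.round()),(0,255,0),cv2.MARKER_CROSS,9,1) if abs(q).max()<2000 else 0
cv2.imwrite("pics/w2.png",cv2.resize(im,(800,600)))
```

```text
[[388.0, 290.0], [403.0, 99.0], [228.0, 290.0], [224.0, 99.0], [375.0, 277.0], [387.0, 99.0], [384.0, 100.0], [372.0, 273.0], [228.0, 277.0], [399.0, 100.0]]
```

View pics/w2.png

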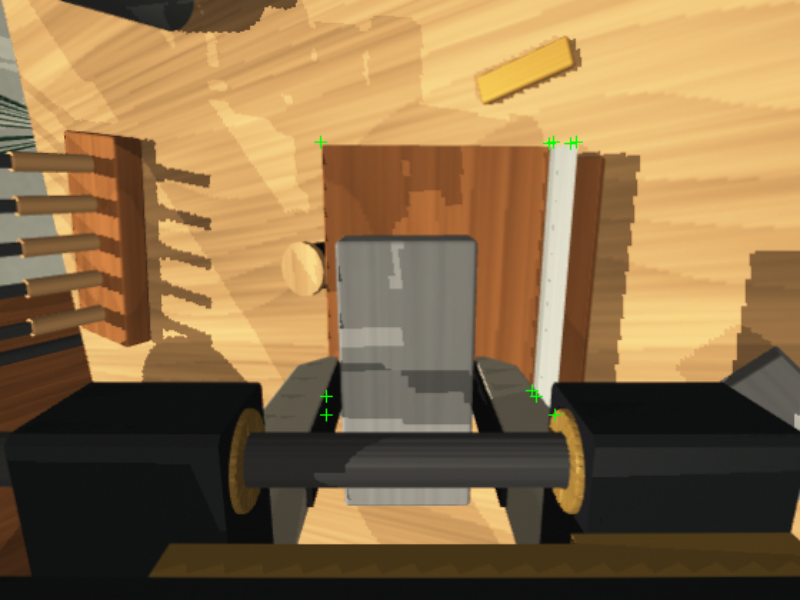

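Emit:
jog_arm --travel '[[0,0.1,-0.95],[0,0.1,-0.95],[0,0.1,-0.95],[0,0.1,-0.9],[0.04,0.09,-0.7]]' --dr '[[0,0,0],[0,0,0],[0,0,0],[0,0,0],[0,0,0]]' --claw '[0,0,0,0,0]'

```text
time: 9.57
tool_pos: [0.5182, 0.1949, 0.095]
orientation: [[0.988, -0.132, 0.078], [-0.153, -0.857, 0.493], [0.002, -0.499, -0.867]]
force: [0.3, -0.6, -4.9]
grip_width: 0.477
grasp_force: 30.0
```

Emit:
jog_arm --travel '[[0,0,-0.3],[0,0,-0.1],[0,0,0]]' --dr '[[0,0,0],[0,0,0],[0,0,0]]' --claw '[0,0,0]'

```text
time: 9.95
tool_pos: [0.5182, 0.1952, 0.0857]
orientation: [[0.988, -0.132, 0.078], [-0.154, -0.856, 0.493], [0.002, -0.499, -0.867]]
force: [-0.5, 0.3, -5.6]
grip_width: 0.476
grasp_force: 30.0
```

```bash
python3 rel.py|head -5
python3 - <<'E'
from h import *
a=capture("wrist"); b=capture("side")[230:370,150:337]
cv2.imwrite("pics/w3.png",np.hstack([cv2.resize(a,(400,300)),cv2.resize(b,(400,300))]))
E
```

```text
t 9.95 joints [ 0.24  0.73 -0.63  2.24 -0.83  0.11 -1.12] tcp in corner mm [ 32.2 -58.8  40.5]
[[ 0.003 -1.    -0.001]
 [-1.    -0.003 -0.   ]
 [ 0.     0.001 -1.   ]]
force in corner [-2.6  0.6 -4.9]
```

View pics/w3.png

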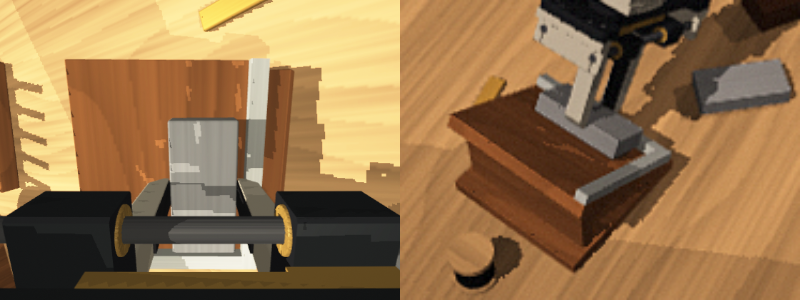

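Emit:
jog_arm --travel '[[0.006,0.04,-0.07],[0.006,0.04,-0.07],[0.006,0.04,-0.07],[0,0,0]]' --dr '[[0,0,0],[0,0,0],[0,0,0],[0,0,0]]' --claw '[0,0,0,0]'

```text
time: 10.55
tool_pos: [0.5184, 0.1991, 0.0812]
orientation: [[0.988, -0.132, 0.078], [-0.153, -0.856, 0.494], [0.002, -0.5, -0.866]]
force: [0.2, 0.5, -6.0]
grip_width: 0.479
grasp_force: 30.0
```

```bash
python3 rel.py|head -5
```

```text
t 10.55 joints [ 0.22  0.74 -0.61  2.24 -0.98  0.11 -0.98] tcp in corner mm [ 33.2 -58.4  34.6]
[[ 0.003 -1.    -0.   ]
 [-1.    -0.003 -0.   ]
 [ 0.     0.    -1.   ]]
force in corner [-2.5 -0.1 -5.4]
```

Emit:
jog_arm --travel '[[0.003,0.02,-0.035],[0.003,0.02,-0.035],[0.003,0.02,-0.035],[0,0,0]]' --dr '[[0,0,0],[0,0,0],[0,0,0],[0,0,0]]' --claw '[0,0,0,0]'

```text
time: 11.05
tool_pos: [0.5185, 0.1995, 0.0803]
orientation: [[0.988, -0.132, 0.08], [-0.154, -0.856, 0.494], [0.003, -0.5, -0.866]]
force: [-7.3, -17.9, 28.4]
grip_width: 0.482
grasp_force: 30.0
```

```bash
python3 rel.py|head -5
```

```text
t 11.05 joints [ 0.21  0.74 -0.6   2.24 -1.04  0.11 -0.92] tcp in corner mm [ 33.2 -58.4  33.6]
[[ 0.003 -1.     0.   ]
 [-1.    -0.003 -0.002]
 [ 0.002 -0.    -1.   ]]
force in corner [-2.1  4.4 34.1]
```

Emit:
jog_arm --travel '[[-0.004,-0.025,0.043],[-0.011,-0.068,-0.04],[-0.011,-0.068,-0.04],[-0.011,-0.068,-0.04],[0,0,0]]' --dr '[[0,0,0],[0,0,0],[0,0,0],[0,0,0],[0,0,0]]' --claw '[0,0,0,0,0]'

```text
time: 11.68
tool_pos: [0.5184, 0.1987, 0.0799]
orientation: [[0.989, -0.127, 0.078], [-0.149, -0.853, 0.5], [0.003, -0.506, -0.863]]
force: [-1.7, 0.8, 24.7]
grip_width: 0.482
grasp_force: 30.0
```

```bash
python3 rel.py|head -5
```

```text
t 11.675 joints [ 0.22  0.74 -0.61  2.24 -1.04  0.11 -0.9 ] tcp in corner mm [ 32.3 -58.4  33.7]
[[ 0.007 -1.     0.007]
 [-1.    -0.007  0.   ]
 [-0.    -0.007 -1.   ]]
force in corner [12.8  1.8 21.1]
```

Emit:
jog_arm --travel '[[-0.002,-0.015,0.026],[0,0,0],[0,0,0],[0,0,0],[0,0,0]]' --dr '[[0,0,0],[0,0,0],[0,0,0],[0,0,0],[0,0,0]]' --claw '[0,48,50,53,56]'

```text
time: 12.3
tool_pos: [0.5173, 0.1946, 0.077]
orientation: [[0.988, -0.132, 0.077], [-0.153, -0.856, 0.494], [0.001, -0.5, -0.866]]
force: [0.5, 0.5, 0.1]
grip_width: 0.555
grasp_force: 0.0
```

```bash
python3 rel.py|head -5
```

```text
t 12.3 joints [ 0.22  0.74 -0.6   2.24 -1.04  0.11 -0.9 ] tcp in corner mm [ 27.2 -58.   33.3]
[[ 0.003 -1.     0.   ]
 [-1.    -0.003  0.001]
 [-0.001 -0.    -1.   ]]
force in corner [ 0.6 -0.4 -0.2]
```

Emit:
jog_arm --travel '[[-0.011,-0.068,-0.04],[-0.011,-0.068,-0.04],[-0.011,-0.068,-0.04],[0,0,0]]' --dr '[[0,0,0],[0,0,0],[0,0,0],[0,0,0]]' --claw '[56,56,56,56]'

```text
time: 12.8
tool_pos: [0.5168, 0.1892, 0.0743]
orientation: [[0.988, -0.133, 0.077], [-0.153, -0.856, 0.494], [0.0, -0.5, -0.866]]
force: [0.4, -1.0, 0.5]
grip_width: 0.557
grasp_force: 0.0
```

```bash
python3 rel.py|head -5
```

```text
t 12.8 joints [ 0.23  0.75 -0.6   2.24 -1.04  0.11 -0.89] tcp in corner mm [ 21.1 -58.3  33.7]
[[ 0.002 -1.    -0.   ]
 [-1.    -0.002  0.001]
 [-0.001  0.    -1.   ]]
force in corner [-0.5 -0.6  0.9]
```

Emit:
jog_arm --travel '[[-0.008,-0.051,-0.03],[-0.008,-0.051,-0.03],[-0.008,-0.051,-0.03],[0,0,0]]' --dr '[[0,0,0],[0,0,0],[0,0,0],[0,0,0]]' --claw '[56,56,56,56]'

```text
time: 13.3
tool_pos: [0.517, 0.1879, 0.0738]
orientation: [[0.989, -0.129, 0.076], [-0.15, -0.854, 0.497], [0.0, -0.503, -0.864]]
force: [2.1, 7.7, 4.4]
grip_width: 0.56
grasp_force: 4.4
```

```bash
python3 rel.py|head -5
python3 - <<'E'
from h import *
a=capture("wrist"); b=capture("side")[230:370,150:337]
cv2.imwrite("pics/w4.png",np.hstack([cv2.resize(a[60:300,200:520],(400,300)),cv2.resize(b,(400,300))]))
E
```

```text
t 13.3 joints [ 0.24  0.75 -0.61  2.24 -1.05  0.11 -0.88] tcp in corner mm [ 19.8 -58.6  33.8]
[[ 0.005 -1.     0.004]
 [-1.    -0.005  0.002]
 [-0.002 -0.004 -1.   ]]
force in corner [ 9.1 -0.9 -0.2]
```

View pics/w4.png

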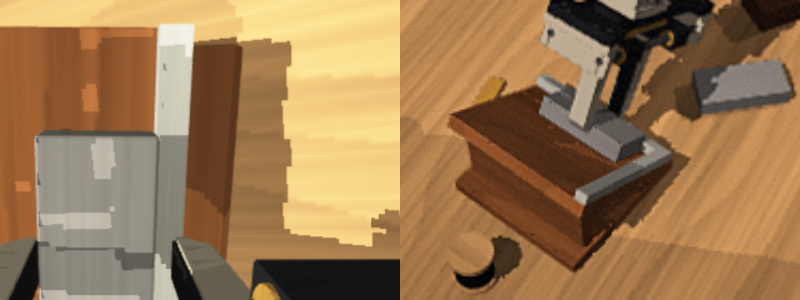

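Emit:
jog_arm --travel '[[0.012,0.08,0.046],[0.008,0.051,0.03],[0,0,0],[0,0,0],[0,0,0]]' --dr '[[0,0,0],[0,0,0],[0,0,0],[0,0,0],[0,0,0]]' --claw '[56,56,40,20,0]'

```text
time: 14.02
tool_pos: [0.5174, 0.191, 0.0757]
orientation: [[0.989, -0.13, 0.076], [-0.15, -0.855, 0.497], [0.0, -0.503, -0.864]]
force: [1.5, 7.7, 5.1]
grip_width: 0.479
grasp_force: 30.0
```

```bash
python3 rel.py|head -5
```

```text
t 14.025 joints [ 0.23  0.75 -0.6   2.24 -1.05  0.11 -0.89] tcp in corner mm [ 23.5 -58.6  33.9]
[[ 0.005 -1.     0.003]
 [-1.    -0.005  0.002]
 [-0.002 -0.003 -1.   ]]
force in corner [ 9.4 -0.3  0.5]
```

Emit:
jog_arm --travel '[[-0.08,0.013,0],[-0.08,0.013,0],[-0.08,0.013,0],[0,0,0]]' --dr '[[0,0,0],[0,0,0],[0,0,0],[0,0,0]]' --claw '[0,0,0,0]'

```text
time: 14.52
tool_pos: [0.5149, 0.1908, 0.0768]
orientation: [[0.989, -0.13, 0.076], [-0.151, -0.855, 0.496], [0.001, -0.502, -0.865]]
force: [7.2, 9.8, 0.0]
grip_width: 0.478
grasp_force: 30.0
```

```bash
python3 rel.py|head -5
```

```text
t 14.525 joints [ 0.24  0.74 -0.61  2.25 -1.05  0.11 -0.89] tcp in corner mm [ 23.5 -56.1  35.2]
[[ 0.004 -1.     0.002]
 [-1.    -0.004  0.002]
 [-0.002 -0.002 -1.   ]]
force in corner [ 9.4 -5.5 -5.4]
```

Emit:
jog_arm --travel '[[0,0,0],[0,0,0],[0,0,0],[0,0,0],[0,0,0]]' --dr '[[0,0,0],[0,0,0],[0,0,0],[0,0,0],[0,0,0]]' --claw '[48,50,53,56,58]'

```text
time: 15.15
tool_pos: [0.5118, 0.1886, 0.0754]
orientation: [[0.988, -0.133, 0.073], [-0.151, -0.857, 0.493], [-0.003, -0.499, -0.867]]
force: [-0.1, -0.1, -0.2]
grip_width: 0.573
grasp_force: 0.0
```

```bash
python3 rel.py|head -5
```

```text
t 15.15 joints [ 0.24  0.74 -0.61  2.25 -1.04  0.11 -0.89] tcp in corner mm [ 20.5 -53.4  35.3]
[[ 0.002 -1.    -0.002]
 [-1.    -0.002  0.005]
 [-0.005  0.002 -1.   ]]
force in corner [-0.2  0.1 -0.1]
```

Emit:
jog_arm --travel '[[-0.02,-0.1,0.2],[-0.04,-0.3,0.5],[-0.04,-0.3,0.5],[-0.04,-0.3,0.5],[-0.04,-0.2,0.4]]' --dr '[[0,0,0],[0,0,0],[0,0,0],[0,0,0],[0,0,0]]' --claw '[58,58,58,58,58]'

```text
time: 15.78
tool_pos: [0.5077, 0.1586, 0.129]
orientation: [[0.988, -0.132, 0.074], [-0.151, -0.856, 0.494], [-0.002, -0.499, -0.867]]
force: [0.4, 0.4, -0.2]
grip_width: 0.584
grasp_force: 0.0
```

Emit:
jog_arm --travel '[[0.8,-0.13,0],[0.8,-0.13,0],[0.9,-0.13,0],[0,0,0],[0,0,0]]' --dr '[[0,0,0],[0,0,0],[0,0,0],[0,0,0],[0,0,0]]' --claw '[0,0,0,0,0]'

```text
time: 16.4
tool_pos: [0.5692, 0.1496, 0.1282]
orientation: [[0.989, -0.132, 0.072], [-0.15, -0.856, 0.494], [-0.004, -0.499, -0.866]]
force: [-0.0, -0.2, 0.5]
grip_width: 0.09
grasp_force: 0.0
```

```bash
python3 rel.py|head -5
python3 - <<'E'
from h import *
a=capture("wrist"); b=capture("side")[230:370,150:337]
cv2.imwrite("pics/w5.png",np.hstack([cv2.resize(a,(400,300)),cv2.resize(b,(400,300))]))
E
```

```text
t 16.4 joints [ 0.13  0.63 -0.32  2.12 -0.87  0.42 -1.03] tcp in corner mm [  21.3 -116.2   95.8]
[[ 0.003 -1.    -0.001]
 [-1.    -0.003  0.006]
 [-0.006  0.001 -1.   ]]
force in corner [0.  0.  0.5]
```

View pics/w5.png

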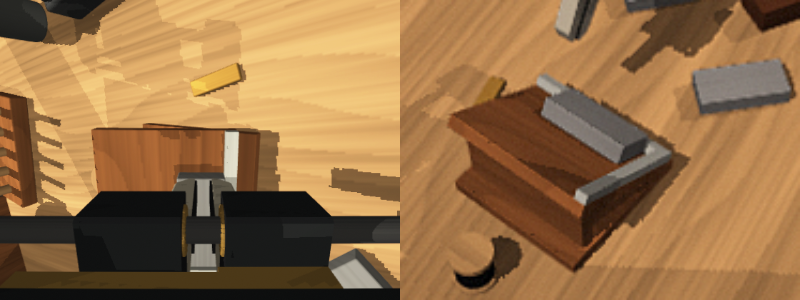

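Emit:
jog_arm --travel '[[0.21,0.04,0.04],[0.05,0.32,-0.56],[0.05,0.35,-0.6],[0.05,0.35,-0.6],[0.05,0.31,-0.56]]' --dr '[[0,0,0],[0,0,0],[0,0,0],[0,0,0],[0,0,0]]' --claw '[0,0,0,0,0]'

```text
time: 17.12
tool_pos: [0.5802, 0.1846, 0.0699]
orientation: [[0.989, -0.132, 0.072], [-0.151, -0.856, 0.494], [-0.003, -0.499, -0.866]]
force: [-0.4, 0.4, 0.3]
grip_width: 0.006
grasp_force: 0.0
```

```bash
python3 rel.py|head -5
```

```text
t 17.125 joints [ 0.13  0.75 -0.41  2.11 -0.94  0.27 -0.98] tcp in corner mm [  23.5 -121.6   27.1]
[[ 0.003 -1.    -0.001]
 [-1.    -0.003  0.006]
 [-0.006  0.001 -1.   ]]
force in corner [0.5 0.4 0.1]
```

Emit:
jog_arm --travel '[[-0.12,0.019,0],[-0.12,0.019,0],[-0.12,0.019,0],[-0.1,0.016,0],[0,0,0]]' --dr '[[0,0,0],[0,0,0],[0,0,0],[0,0,0],[0,0,0]]' --claw '[0,0,0,0,0]'

```text
time: 17.75
tool_pos: [0.5695, 0.1852, 0.0716]
orientation: [[0.988, -0.132, 0.074], [-0.152, -0.856, 0.493], [-0.001, -0.499, -0.867]]
force: [2.7, -0.1, -1.9]
grip_width: 0.006
grasp_force: 1.4
```

Emit:
jog_arm --travel '[[-0.08,0.013,0],[-0.08,0.013,0],[0,0,0]]' --dr '[[0,0,0],[0,0,0],[0,0,0]]' --claw '[0,0,0]'

```text
time: 18.12
tool_pos: [0.5651, 0.186, 0.0713]
orientation: [[0.988, -0.132, 0.074], [-0.151, -0.856, 0.494], [-0.002, -0.499, -0.866]]
force: [2.6, -1.1, -1.0]
grip_width: 0.005
grasp_force: 1.7
```

```bash
python3 rel.py|head -5
```

```text
t 18.125 joints [ 0.15  0.75 -0.46  2.14 -0.95  0.24 -0.97] tcp in corner mm [  23.4 -106.5   28.9]
[[ 0.003 -1.    -0.001]
 [-1.    -0.003  0.004]
 [-0.004  0.001 -1.   ]]
force in corner [-1.1 -2.8 -0.5]
```

Block is sliding (about 3 N). Continue to the stop.

Emit:
jog_arm --travel '[[-0.06,0.009,0],[-0.06,0.009,0],[-0.06,0.009,0],[0,0,0]]' --dr '[[0,0,0],[0,0,0],[0,0,0],[0,0,0]]' --claw '[0,0,0,0]'

```text
time: 18.62
tool_pos: [0.562, 0.1865, 0.0714]
orientation: [[0.988, -0.132, 0.076], [-0.153, -0.856, 0.493], [-0.0, -0.499, -0.867]]
force: [7.7, -0.5, -1.1]
grip_width: 0.007
grasp_force: 3.9
```

```bash
python3 rel.py|head -5
```

```text
t 18.625 joints [ 0.16  0.75 -0.47  2.15 -0.96  0.22 -0.96] tcp in corner mm [  23.4 -103.4   29. ]
[[ 0.002 -1.    -0.001]
 [-1.    -0.002  0.002]
 [-0.002  0.001 -1.   ]]
force in corner [ 0.1 -7.7 -1.3]
```

Emit:
jog_arm --travel '[[-0.08,0.013,0],[-0.08,0.013,0],[0,0,0]]' --dr '[[0,0,0],[0,0,0],[0,0,0]]' --claw '[0,0,0]'

```text
time: 19.0
tool_pos: [0.5618, 0.1862, 0.0719]
orientation: [[0.988, -0.133, 0.082], [-0.156, -0.857, 0.491], [0.005, -0.498, -0.867]]
force: [15.9, -1.3, -1.4]
grip_width: 0.001
grasp_force: 7.8
```

```bash
python3 rel.py|head -5
```

```text
t 19.0 joints [ 0.17  0.75 -0.48  2.15 -0.96  0.21 -0.96] tcp in corner mm [  23.4 -103.2   29.5]
[[ 0.002 -1.    -0.002]
 [-1.    -0.002 -0.005]
 [ 0.005  0.002 -1.   ]]
force in corner [  0.3 -15.9  -1.8]
```

Emit:
jog_arm --travel '[[0.2,-0.03,0],[0.3,-0.05,0],[0.3,-0.05,0],[0,-0.3,0.5],[0,-0.5,0.9]]' --dr '[[0,0,0],[0,0,0],[0,0,0],[0,0,0],[0,0,0]]' --claw '[0,0,0,0,0]'

```text
time: 19.62
tool_pos: [0.5755, 0.1641, 0.1065]
orientation: [[0.989, -0.132, 0.071], [-0.15, -0.856, 0.494], [-0.005, -0.499, -0.866]]
force: [0.3, 0.6, 0.3]
grip_width: 0.001
grasp_force: 0.0
```

Emit:
jog_arm --travel '[[0,-0.5,0.9],[0,-0.5,1],[0,-0.5,1],[0,-0.5,1],[0,-0.5,1]]' --dr '[[0,0,0],[0,0,0],[0,0,0],[0,0,0],[0,0,0]]' --claw '[0,0,0,0,0]'

```text
time: 20.25
tool_pos: [0.5756, 0.1011, 0.2304]
orientation: [[0.989, -0.132, 0.073], [-0.151, -0.856, 0.494], [-0.003, -0.499, -0.867]]
force: [-0.0, -0.8, 0.0]
grip_width: 0.002
grasp_force: 0.0
```

Emit:
jog_arm --travel '[[0,-1,1],[0,-1,0.5],[0,-1,0.5],[0,-1,0],[0,-1,0]]' --dr '[[0,0,0],[0,0,0],[0,0,0],[0,0,0],[0,0,0]]' --claw '[0,0,0,0,0]'

```text
time: 20.88
tool_pos: [0.576, -0.0245, 0.2787]
orientation: [[0.989, -0.132, 0.073], [-0.151, -0.856, 0.494], [-0.003, -0.499, -0.866]]
force: [0.6, -0.1, 0.1]
grip_width: 0.005
grasp_force: 0.0
```

Run:
```python
from h import *
a=capture("top"); b=capture("side"); cv2.imwrite("pics/t6.png",a); cv2.imwrite("pics/s6.png",b)
f=lambda x:cv2.resize(x,(400,400),interpolation=cv2.INTER_CUBIC)
cv2.imwrite("pics/end.png",np.hstack([f(a[180:280,110:210]),f(b[255:345,200:290])]))
```

```text
(no output)
```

View pics/end.png

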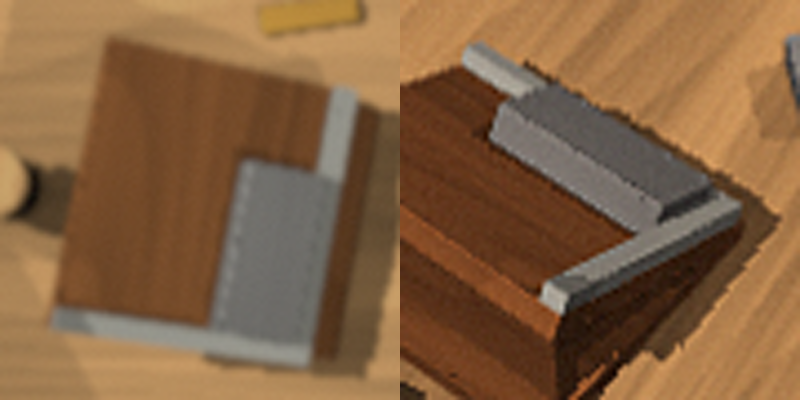

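Run:
```python
from rel import *
M=np.array([[0,0,20],[45,0,20],[45,-95,20],[0,-95,20],[45,-95,0],[45,0,0]])/1000
P=M@Rc.T+c
print((( proj(cam("top"),P)-[110,180])*4+1.5).round(0).tolist()); print(((proj(cam("side"),P)-[200,255])*4.444+[401.7,1.7]).round(0).tolist())
```

```text
[[295.0, 343.0], [216.0, 332.0], [249.0, 160.0], [326.0, 176.0], [238.0, 162.0], [206.0, 330.0]]
[[713.0, 183.0], [660.0, 209.0], [496.0, 105.0], [552.0, 84.0], [484.0, 142.0], [646.0, 247.0]]
```

```bash
python3 -c "
from h import *
print(ctrl.close_job())"
```

```text
the job is handed in; nothing more can be done
None
```

I laid the farthest look-alike steel block on the slope, pushed it against the ledge and the side stop until the force rose at each, and let it go. The final pictures show it flat and square in the corner, to about 2 mm. The job is handed in at about 21 s, and no verdict was returned.

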